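Find the canister lid that rocks and press it home

ROBOT

A 6-joint arm with a two-finger parallel gripper is mounted at the origin on a cart in front of the work surface, level with it; the furniture and walls round the work are solid. World frame = base frame: x ahead of the robot, y to its left, z up, the work surface at z = 0. Lengths are in m, angles in rad, forces in N, time in s.
With the tool pointing down it reaches from about 0.35 to 0.85 m from the base axis. Payload 8.1 kg.
Tool frame: the origin (TCP) lies on the centre line of the jaws, within the pads' length; the fingertips stand 17 mm ahead of it and the grasp point (between the pads) lies 2 mm behind it; x points along the fingers, z is the direction in which the jaws open and shut, and the axes are right-handed (so a half turn about x gives the same grasp; the last joint's range is limited). The gripper opens to 93 mm and grips with 3 to 60 N. Pads are 15 mm wide; open, the fingers measure 128 mm over their backs; the gripper's body (75 mm by 188 mm) begins 65 mm behind the grasp point.
Start: joints at [1.224, 0.13, 1.488, -0, 1.523, -0.085], TCP at [0.155, 0.58, 0.236] pointing down, gripper open.
Joint ranges: [-2.96, 2.96], [-0.89, 2.26], [0.02, 2.5], [-1.34, 4.48], [0, 2.73], [-2.66, 2.66]. Speed limits (rad/s): [2.39, 2.39, 2.79, 3.14, 3.14, 3.14].

INTERFACE

Orientations are given as a rotation vector (axis times angle).
In Python, from plant import telemetry, optics, workorder gives the robot as it stands.
- The arm moves only by the shell command python3 -m inch 'ROWS' [FORCE]. ROWS is JSON, a list that holds one entry, the list of rows, each a list of 7 numbers: the shift along the tool's x, y, z in m, then the turn, a rotation vector about the tool's x, y, z in rad, then the opening, from 0 (shut) to 1 (fully open). In form: [[[tx, ty, tz, ax, ay, az, grip], ...]]. A call has 1 to 20 rows; each row shifts and turns the pose as measured when the row begins, along the tool's axes as they then stand; what a row does not reach is not made up. A row lasts 1/10 s, in which the tool goes at most 50 mm and 8.59 degrees, less where a joint would pass 70% of its speed; a pose out of reach is approached as far as the arm can. A call is refused whole if a number of a shift passes 0.05 or a number of a turn 0.15, either way. A call with a gripper value outside its range is refused whole. The fingers move at their own pace and stop on an object; FORCE is the grip in N (left out, the last holds). Time passes only in rows, so rows that do not move let the fingers close. It gives the time, the measured TCP pose, the force and the opening at its end, in the units of the state.
- telemetry.read_state(): the state, without advancing time (a new reading comes with each control period).
- optics.read_camera(name): name is "scene" or "top" or "wrist"; returns a dict with "frame" (384x512x3 uint8, blue, green, red), "fx", "fy", "cx", "cy" (pixels), "D" ([k1, k2, p1, p2, k3] as OpenCV has them; the pictures are not rectified), "rvec" (rotation vector, rad) and "tvec" (3), from world to camera coordinates, as OpenCV has them. Camera axes: x right, y down, z forward; pixel columns grow to the right and rows downward; lengths in m; the calibration is good to about 2 mm. A picture is of the moment at which its call begins. There is no depth.
- workorder.close_job(): hands the job in, once; it reports no verdict.
The state is a dict: "t": time; "q": joint angles; "dq": joint speeds; "joint_torque": joint torques, N m; "tool_pos": TCP position; "orientation": TCP orientation; "force": force on the tool from outside, world axes, zero at the start; "wrist_torque": the same for the moment, N m; "opening": finger opening in m.
Only numpy, scipy, OpenCV 4.12 (cv2) and the standard library are available. Lean on these libraries where they do the work, as an engineer would, in place of code of your own. Each camera call takes 0.05 s, during which the arm holds its last target. There are 200 camera calls.

TASK

One of the three blue-checked canisters has a lid that is not pushed home. Press with your fingertips on the lids near an edge until you find the one that rocks under the press, then press that lid down on its knob until it is fully home. Only touch and press: do not lift or pull any lid or canister, and leave the canisters and the things around them standing where they are.

Things in the scene. Friction and masses are not known exactly. Their poses are not given: they have to be found in the camera images.
- can_1: one of three identical square ceramic canisters with a blue check pattern and a square lid: 104 x 104 mm at the body, lid 113 x 113 mm, 165 mm tall over the knob when the lid is home, 0.9 kg, loose on the worktop. Origin: centre of its underside; z up, x and y square to its sides. Exactly one canister, in any of the three places, has a lid that is not home.
- can_2: one of three identical square ceramic canisters with a blue check pattern and a square lid: 104 x 104 mm at the body, lid 113 x 113 mm, 165 mm tall over the knob when the lid is home, 0.9 kg, loose on the worktop. Origin: centre of its underside; z up, x and y square to its sides. Exactly one canister, in any of the three places, has a lid that is not home.
- can_3: one of three identical square ceramic canisters with a blue check pattern and a square lid: 104 x 104 mm at the body, lid 113 x 113 mm, 165 mm tall over the knob when the lid is home, 0.9 kg, loose on the worktop. Origin: centre of its underside; z up, x and y square to its sides. Exactly one canister, in any of the three places, has a lid that is not home.
- knob_1 (a point): top of the knob of can_1's lid, tilting with the lid, z square to it: 165 mm above the canister's origin if the lid is home, else 5.5 to 7.5 mm more. The knob is round, 24 mm across, 22 mm tall, in the lid's centre; round it the lid's top is almost flat, 22 to 24 mm below this point, out to 44 mm from the centre towards each side.
- knob_2 (a point): top of the knob of can_2's lid, tilting with the lid, z square to it: 165 mm above the canister's origin if the lid is home, else 5.5 to 7.5 mm more. Same shape as knob_1. Any lid that is not home stands level on its stiff stopper, its skirt hiding the gap; about 2 N near an edge rocks that edge down some 6 mm onto the rim (tilt 0.1 to 0.15 rad), and it springs back when let go.
- knob_3 (a point): top of the knob of can_3's lid, tilting with the lid, z square to it: 165 mm above the canister's origin if the lid is home, else 5.5 to 7.5 mm more. Same shape as knob_1. A lid that is home does not rock. 15 to 18 N straight down on the knob drives a lid's stopper in and it stays; near the edge a press under 20 N only rocks it.
- spice: glass spice jar with red screw cap, 45 mm across, 106 mm tall; a bystander, loose on the worktop. Origin: centre of its underside, z up.
- tin: low round food tin, 86 mm across, 40 mm tall; a bystander, loose on the worktop. Origin: centre of its underside, z up.
- mug: white mug, 84 mm across, 89 mm tall; a bystander, loose on the worktop. Origin: centre of its underside, z up.
- jam: glass jar with white lid, 60 mm across, 99 mm tall; a bystander, loose on the worktop. Origin: centre of its underside, z up.
Things that resemble listed ones, but are neither listed nor needed, are in the scene too. What is shaped like the can_1 but red is not meant.

How it is judged:
By the outcome, as a careful person would: the job done as asked, in the order asked, and still so for the second after the job is handed in, with the robot touching nothing.
It also fails if it takes over 48 s, if anything falls off the work surface, if the arm or the gripper's body presses on something with over 40 N, if the wrist force passes 120 N, or if a joint passes its speed limit or range.

## Working session

There is one attempt and no reset: what is moved stays moved. The work goes in short steps, Python scripts to look and compute and a shell command to move; the robot and the scene stay as the last step left them, time stands still between calls to the robot, and variables do not carry over. Pictures are saved under pics/ and viewed, on a budget of 10 in all, crops included, one or two more only if the job needs it, and the job is handed in when it is done.

```bash
mkdir -p pics; ls; python3 - <<'E'
from plant import telemetry, optics
import cv2,numpy as np
s=telemetry.read_state();print({k:np.round(v,3).tolist() for k,v in s.items()})
ims=[]
for n in("top","scene"):
    c=optics.read_camera(n);np.save(f'{n}.npy',c,allow_pickle=True);cv2.imwrite(f'pics/{n}0.png',cv2.resize(c['frame'],(768,576)))
    R=cv2.Rodrigues(np.array(c['rvec']))[0];print(n,-R.T@c['tvec'],R.tolist(),c['fx'])
E
```

```text
pics
{'t': 0.0, 'q': [1.224, 0.131, 1.489, 0.0, 1.523, -0.085], 'dq': [0.001, 0.001, -0.0, -0.0, -0.0, 0.002], 'joint_torque': [-0.003, -55.985, -49.175, 0.077, 0.036, -0.0], 'tool_pos': [0.155, 0.579, 0.235], 'orientation': [-1.015, 1.323, 1.014], 'force': [0.33, -0.288, -0.541], 'wrist_torque': [0.019, 0.006, 0.035], 'opening': 0.093}
top [ 0.19591237 -0.14782141  1.26491399] [[0.44479596960972934, -0.8955929170250477, 0.00835897084014127], [-0.861069675475982, -0.4301804571265667, -0.2711158207889483], [0.24640527468913392, 0.11339356807572427, -0.962510435956114]] 446.23641695736666
scene [-0.35931759 -0.69700343  0.59866205] [[0.6061821229770854, -0.7952732250904195, -0.009150477434336557], [-0.31035090836398216, -0.22593465126239087, -0.9233828279952974], [0.7322742296849212, 0.5625780219784848, -0.38377131436068895]] 414.6247493569121
```

View pics/top0.png

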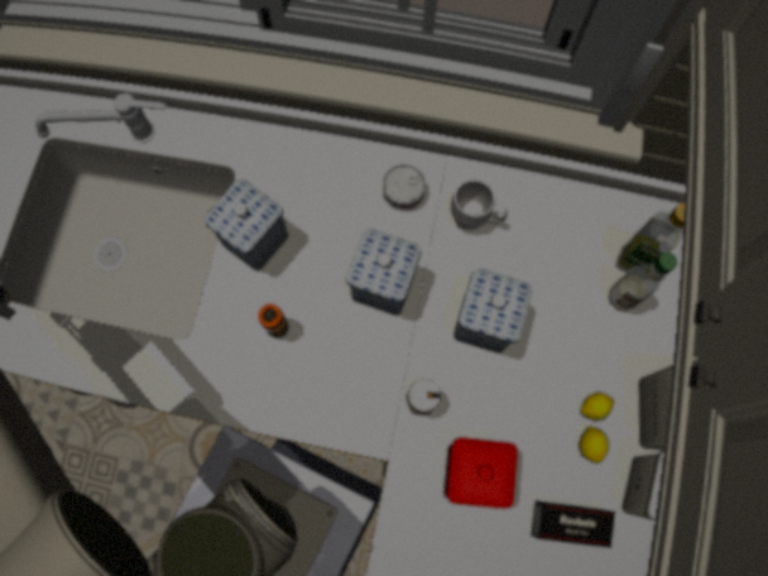

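View pics/scene0.png

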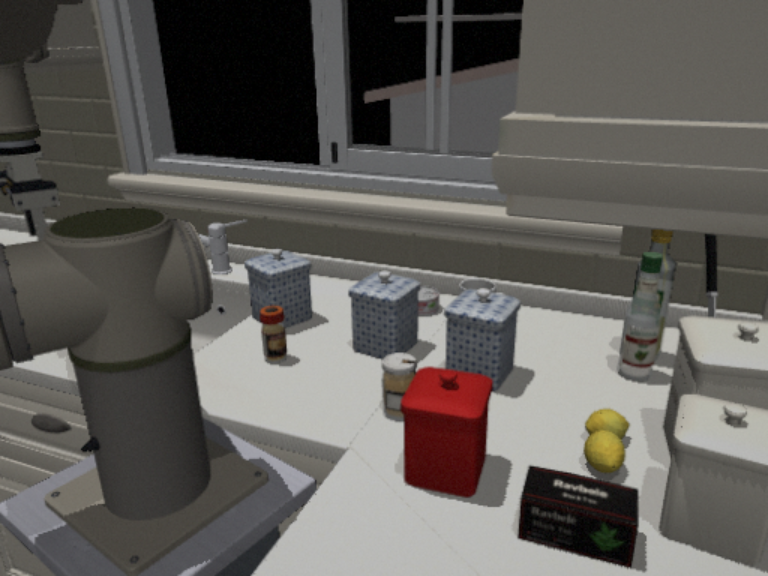

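The top view shows three blue-checked lids at about (247,213), (386,258) and (500,298) in the 768-wide picture. The scene view shows their knobs at about (279,255), (385,276) and (484,295). Next I locate the lids precisely.

```bash
cat > h.py <<'E'
import numpy as np,cv2
def load(n): return np.load(f'{n}.npy',allow_pickle=True).item()
def KD(c): return np.array([[c['fx'],0,c['cx']],[0,c['fy'],c['cy']],[0,0,1]]),np.array(c['D'],float)
def ray(c,p):
    K,D=KD(c);u=cv2.undistortPoints(np.array(p,float).reshape(-1,1,2),K,D).reshape(-1,2)
    R=cv2.Rodrigues(np.array(c['rvec'],float))[0]
    return -R.T@np.array(c['tvec']),np.c_[u,np.ones(len(u))]@R
def onz(c,p,z):
    o,d=ray(c,p);return o+d*((z-o[2])/d[:,2])[:,None]
def tri(c1,p1,c2,p2):
    o1,d1=ray(c1,p1);o2,d2=ray(c2,p2);d1,d2=d1[0],d2[0]
    a=np.linalg.lstsq(np.c_[d1,-d2],o2-o1,rcond=None)[0]
    x,y=o1+a[0]*d1,o2+a[1]*d2;return (x+y)/2,np.linalg.norm(x-y)
E
python3 - <<'E'
from h import *
t,s=load('top'),load('scene')
a=cv2.resize(t['frame'][112:242,130:360],None,fx=3.4,fy=3.4,interpolation=cv2.INTER_CUBIC)[:,:782]
b=cv2.resize(s['frame'][160:260,155:355],None,fx=3.9,fy=3.9,interpolation=cv2.INTER_CUBIC)[:,:780]
cv2.imwrite('pics/ca.png',cv2.convertScaleAbs(a,alpha=1.3));cv2.imwrite('pics/cb.png',cv2.convertScaleAbs(b,alpha=1.3))
print(a.shape,b.shape)
E
```

```text
(442, 782, 3) (390, 780, 3)
```

View pics/ca.png

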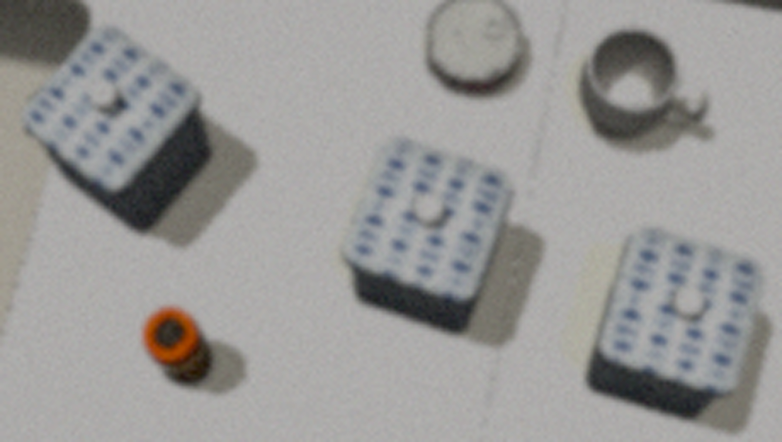

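View pics/cb.png

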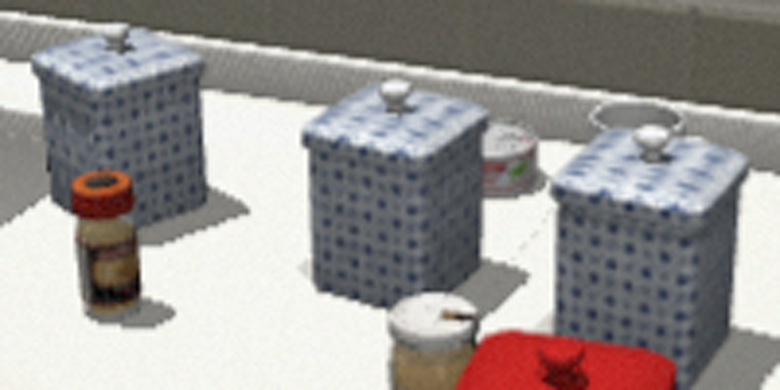

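The crops show the knobs in the top view at (107,96), (431,210) and (688,304). In the scene crop the knob balls are at (119,38), (396,96) and (652,143). The lid corners are clear enough to give the yaw.

```bash
python3 - <<'E'
from h import *
t,s=load('top'),load('scene')
A=lambda p:(np.array(p,float)+.5)/3.4-.5+[130,112]
B=lambda p:(np.array(p,float)+.5)/3.9-.5+[155,160]
L=[[(105,28),(200,100),(115,193),(25,112)],[(391,136),(512,178),(468,302),(345,258)],[(640,228),(763,262),(738,392),(600,355)]]
ka=[(107,96),(431,210),(688,304)];kb=[(119,38),(396,96),(652,143)]
for l,a,b in zip(L,ka,kb):
    w=onz(t,A(l),.138)[:,:2]
    e=[w[(i+1)%4]-w[i] for i in range(4)]
    ang=[np.degrees(np.arctan2(v[1],v[0]))%90 for v in e]
    p,g=tri(t,A(a),s,B(b))
    print('ctr',w.mean(0).round(4),'yaw',np.round(ang,1),'len',np.round([np.linalg.norm(v) for v in e],3),'knob tri',p.round(4),g.round(4),'knob z.155',onz(t,A(a),.155).round(4)[0,:2],'r',np.hypot(*p[:2]))
# bystanders tops
for n,p,z in [('spice',(172,333),.106),('tin',(475,43),.04),('mug',(630,78),.089)]: print(n,onz(t,A(p),z).round(3))
print('jam',onz(t,[425/1.5,395/1.5],.099).round(3))
E
```

```text
ctr [0.4973 0.2799] yaw [78.3 77.3 74.9 77. ] len [0.104 0.102 0.105 0.095] knob tri [0.5008 0.2818 0.1526] 0.0008 knob z.155 [0.4998 0.2812] r 0.5746379153975244
ctr [0.5279 0.0093] yaw [6.3 7.1 6.2 7.4] len [0.102 0.107 0.101 0.107] knob tri [0.5288 0.0087 0.1547] 0.0009 knob z.155 [0.5291 0.0083] r 0.5289032198456027
ctr [ 0.5507 -0.2007] yaw [10.5 12.6 11.   7.7] len [0.1   0.107 0.109 0.108] knob tri [ 0.5471 -0.1999  0.1622] 0.0002 knob z.155 [ 0.5494 -0.2001] r 0.5825017515675817
spice [[0.361 0.153 0.106]]
tin [[0.72  0.059 0.04 ]]
mug [[ 0.729 -0.08   0.089]]
jam [[ 0.356 -0.157  0.099]]
```

```bash
cat >> h.py <<'E'
def st(tgt=None,yaw=None):
    from plant import telemetry
    s=telemetry.read_state();R=cv2.Rodrigues(np.array(s['orientation'],float))[0];p=np.array(s['tool_pos'])
    print('t',round(s['t'],2),'p',p.round(4),'F',np.round(s['force'],2),'op',round(s['opening'],4),'jaw',np.degrees(np.arctan2(R[1,2],R[0,2])).round(2),'q',np.round(s['q'],2))
    print(R.round(3).tolist())
    if tgt is not None:print('shift tool',(R.T@(np.array(tgt)-p)).round(4))
    if yaw is not None:
        z=np.array([np.cos(np.radians(yaw)),np.sin(np.radians(yaw)),0]);x=np.array([0,0,-1.]);G=np.c_[x,np.cross(z,x),z]
        print('turn tool',cv2.Rodrigues(R.T@G)[0].ravel().round(4))
E
python3 -c "
from h import *
c=np.array([.5485,-.2003]);a=np.radians(10.5)
e=c-.037*np.array([np.cos(a),np.sin(a)]);print(e)
st([*e,.20],100.5);st(None,-79.5)"
```

```text
[ 0.51211957 -0.20704271]
t 0.1 p [0.1551 0.5791 0.2347] F [-0.    1.    0.37] op 0.0929 jaw 75.0 q [ 1.22  0.13  1.49  0.    1.52 -0.09]
[[-0.001, -0.966, 0.259], [-0.002, 0.259, 0.966], [-1.0, 0.0, -0.002]]
shift tool [ 0.0357 -0.5483 -0.6669]
turn tool [-0.445  -0.0016 -0.0005]
t 0.1 p [0.1551 0.5791 0.2347] F [-0.    1.    0.37] op 0.0929 jaw 75.0 q [ 1.22  0.13  1.49  0.    1.52 -0.09]
[[-0.001, -0.966, 0.259], [-0.002, 0.259, 0.966], [-1.0, 0.0, -0.002]]
turn tool [ 2.6966e+00 -7.0000e-04  2.2000e-03]
```

```bash
python3 -m inch '[[[0,-0.033,-0.036,0,0,0,0],[0,-0.033,-0.036,0,0,0,0],[0,-0.033,-0.036,0,0,0,0],[0,-0.033,-0.036,0,0,0,0],[0,-0.033,-0.036,0,0,0,0],[0,-0.033,-0.036,0,0,0,0],[0,-0.033,-0.036,0,0,0,0],[0,-0.033,-0.036,0,0,0,0],[0,-0.033,-0.036,0,0,0,0],[0,-0.033,-0.036,0,0,0,0],[0,-0.033,-0.036,0,0,0,0],[0,-0.033,-0.036,0,0,0,0]]]' 10
python3 -c "
from h import *
st([.5418,-.1639,.20],10.5)"
```

```text
t: 1.3
tool_pos: [0.4276, 0.0478, 0.2297]
orientation: [-1.027, 1.326, 1.021]
force: [0.5, 0.3, -0.1]
opening: 0.0027
t 1.3 p [0.4276 0.0478 0.2297] F [ 0.52  0.35 -0.12] op 0.0027 jaw 75.64 q [-0.   -0.34  1.94 -0.01  1.55 -1.32]
[[-0.004, -0.969, 0.248], [-0.008, 0.248, 0.969], [-1.0, 0.002, -0.009]]
shift tool [ 0.0309 -0.1633 -0.1765]
turn tool [ 1.1368 -0.0093  0.0032]
```

```bash
python3 -m inch '[[[0,-0.033,-0.035,0,0,0,0],[0,-0.033,-0.035,0,0,0,0],[0,-0.033,-0.035,0,0,0,0],[0,-0.033,-0.035,0,0,0,0],[0,-0.033,-0.035,0,0,0,0],[0,0,0,0.142,0,0,0],[0,0,0,0.142,0,0,0],[0,0,0,0.142,0,0,0],[0,0,0,0.142,0,0,0],[0,0,0,0.142,0,0,0],[0,0,0,0.142,0,0,0],[0,0,0,0.142,0,0,0],[0,0,0,0.142,0,0,0],[0,0,0,0,0,0,0]]]'
python3 -c "
from h import *
st([.5418,-.1639,.18],10.5)"
```

```text
t: 2.7
tool_pos: [0.5435, -0.1797, 0.2201]
orientation: [-0.103, 1.587, 0.101]
force: [-0.3, 0.7, -0.8]
opening: 0.0005
t 2.7 p [ 0.5435 -0.1797  0.2201] F [-0.29  0.75 -0.78] op 0.0005 jaw 7.42 q [-0.4   0.08  1.57 -0.01  1.51 -0.53]
[[-0.019, -0.129, 0.991], [-0.003, 0.992, 0.129], [-1.0, -0.0, -0.019]]
shift tool [0.0401 0.0159 0.0011]
turn tool [-0.0537 -0.019  -0.0003]
```

```bash
python3 -m inch '[[[0,0.016,0.001,-0.05,-0.019,0,0],[0.02,0,0,0,0,0,0],[0.015,0,0,0,0,0,0],[0,0,0,0,0,0,0]]]'
python3 - <<'E'
from h import *
st([.5418,-.1639,.16],10.5)
from plant import optics
ims=[]
for n in('wrist','scene'):
    c=optics.read_camera(n);np.save(n+'1.npy',c,allow_pickle=True)
    f=c['frame'] if n=='wrist' else cv2.resize(c['frame'][130:274,180:372],(512,384),interpolation=cv2.INTER_CUBIC)
    ims.append(cv2.resize(f,(400,300)))
cv2.imwrite('pics/w1.png',np.hstack(ims))
E
```

```text
t: 3.1
tool_pos: [0.542, -0.1632, 0.1831]
orientation: [-0.154, 1.566, 0.155]
force: [-0.1, 1.0, -0.5]
opening: 0.0004
t 3.1 p [ 0.542  -0.1632  0.1831] F [-0.12  1.04 -0.54] op 0.0004 jaw 11.29 q [-0.38  0.07  1.65  0.    1.42 -0.58]
[[-0.0, -0.196, 0.981], [0.001, 0.981, 0.196], [-1.0, 0.001, -0.0]]
shift tool [ 0.0231 -0.0007 -0.0003]
turn tool [ 0.0137 -0.0003 -0.0008]
```

View pics/w1.png

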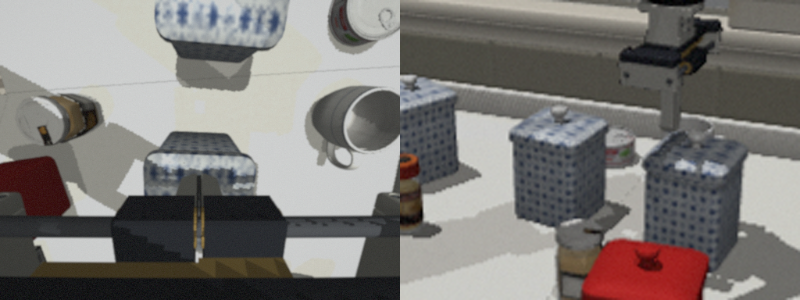

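The wrist and scene views show the shut fingertips above the left edge of canister C, clear of its knob. I go down in small steps to probe.

```bash
python3 -m inch '[[[0.01,0,0,0,0,0,0],[0.004,0,0,0,0,0,0],[0,0,0,0,0,0,0]]]'; python3 -m inch '[[[0.002,0,0,0,0,0,0]]]';python3 -m inch '[[[0.002,0,0,0,0,0,0]]]';python3 -m inch '[[[0.002,0,0,0,0,0,0]]]'
```

```text
t: 3.5
tool_pos: [0.544, -0.1645, 0.1719]
orientation: [-0.156, 1.561, 0.153]
force: [-0.1, -0.0, 0.5]
opening: 0.0002
t: 3.6
tool_pos: [0.5443, -0.1646, 0.1702]
orientation: [-0.156, 1.561, 0.153]
force: [0.6, -0.1, -0.1]
opening: 0.0001
t: 3.7
tool_pos: [0.5444, -0.1647, 0.1683]
orientation: [-0.156, 1.56, 0.153]
force: [-0.7, 0.2, -0.1]
opening: 0.0004
t: 3.8
tool_pos: [0.5446, -0.1647, 0.1664]
orientation: [-0.156, 1.56, 0.153]
force: [0.0, 2.2, 3.2]
opening: 0.0004
```

```bash
for i in 1 2; do python3 -m inch '[[[0.002,0,0,0,0,0,0]]]' | grep -E 'pos|force'; done; python3 - <<'E'
from h import *
from plant import optics
st()
c=optics.read_camera('scene');np.save('scene2.npy',c,allow_pickle=True)
E
```

```text
tool_pos: [0.5449, -0.1643, 0.1648]
force: [-1.0, 4.6, 5.5]
tool_pos: [0.5452, -0.1635, 0.1635]
force: [-4.0, 7.5, 11.6]
t 4.0 p [ 0.5452 -0.1635  0.1635] F [-4.01  7.52 11.57] op 0.0003 jaw 11.3 q [-0.38  0.09  1.67  0.    1.38 -0.58]
[[0.007, -0.196, 0.981], [0.0, 0.981, 0.196], [-1.0, -0.001, 0.007]]
```

```bash
python3 - <<'E'
from h import *
ims=[cv2.resize(load(n)['frame'][180:260,290:370],(400,400),interpolation=cv2.INTER_CUBIC) for n in('scene1','scene2')]
cv2.imwrite('pics/d1.png',cv2.convertScaleAbs(np.hstack(ims),alpha=1.3))
E
```

```text
(no output)
```

View pics/d1.png

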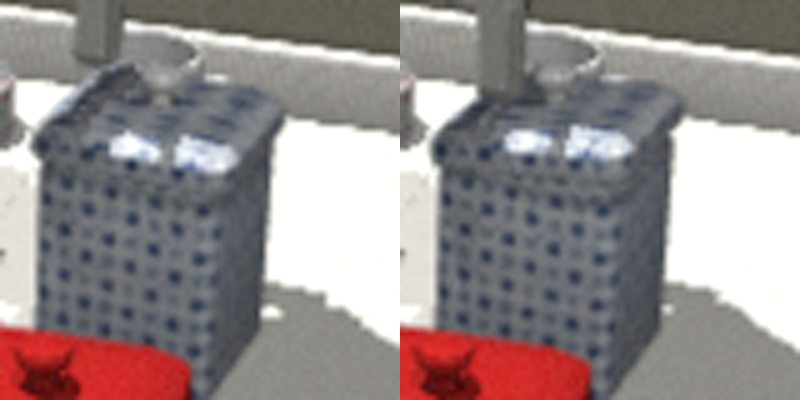

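```bash
python3 -m inch '[[[-0.005,0,0,0,0,0,0],[-0.02,0,0,0,0,0,0],[-0.02,0,0,0,0,0,0],[0,0,0,0,0,0,0]]]'; python3 - <<'E'
from h import *
from plant import optics
st([.5485,-.2003,.199],10.5)
c=optics.read_camera('scene');np.save('scene3.npy',c,allow_pickle=True)
g=lambda n:cv2.GaussianBlur(cv2.cvtColor(load(n)['frame'],cv2.COLOR_BGR2GRAY).astype(np.float32),(0,0),1)
a,b,d=g('scene1'),g('scene2'),g('scene3')
for nm,(y0,y1,x0,x1) in {'left lid':(204,220,297,312),'right lid':(198,222,330,350),'body':(222,250,298,340)}.items():
    w=lambda i:np.ascontiguousarray(i[y0:y1,x0:x1])
    for n,i in(('pressed',b),('released',d)): print(nm,n,np.round(cv2.phaseCorrelate(w(a),w(i),cv2.createHanningWindow((x1-x0,y1-y0),cv2.CV_32F))[0],2), 'absdiff',np.abs(w(a)-w(i)).mean().round(2))
t=optics.read_camera('top');np.save('top3.npy',t,allow_pickle=True)
f=cv2.resize(t['frame'][150:250,290:370],(480,600),interpolation=cv2.INTER_CUBIC)
s=cv2.resize(c['frame'][180:240,290:370],(320,240),interpolation=cv2.INTER_CUBIC)
o=np.zeros((600,800,3),np.uint8);o[:,:480]=f;o[:240,480:]=s;cv2.imwrite('pics/e.png',cv2.convertScaleAbs(o,alpha=1.5))
E
```

```text
t: 4.45
tool_pos: [0.5443, -0.1634, 0.2094]
orientation: [-0.155, 1.56, 0.155]
force: [0.7, -0.6, 0.7]
opening: 0.0004
t 4.45 p [ 0.5443 -0.1634  0.2094] F [ 0.68 -0.64  0.71] op 0.0004 jaw 11.32 q [-0.38  0.05  1.62  0.    1.47 -0.58]
[[0.005, -0.196, 0.981], [0.0, 0.981, 0.196], [-1.0, -0.001, 0.005]]
shift tool [ 0.0104 -0.037  -0.0032]
turn tool [0.0144 0.0053 0.001 ]
left lid pressed [ 0.68 -0.19] absdiff 4.79
left lid released [ 0.6  -0.32] absdiff 2.82
right lid pressed [-0.34 -1.22] absdiff 10.47
right lid released [-0.03 -0.01] absdiff 0.49
body pressed [0.53 0.01] absdiff 0.95
body released [ 0.57 -0.01] absdiff 0.7
```

View pics/e.png

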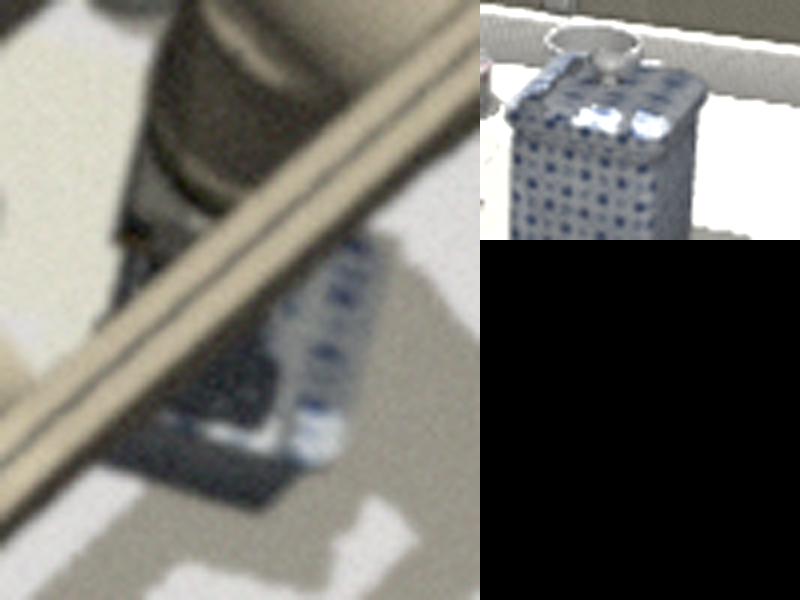

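The lid's far edge rose 1.2 px under the press and came back exactly on release, and the body stayed put, so C is the lid that rocks. Next I press its knob.

```bash
python3 -m inch '[[[0,-0.02,-0.0015,0,0,0,0],[0,-0.017,-0.0015,0.014,0.005,0,0],[0,0,0,0,0,0,0],[0,0,0,0,0,0,0]]]'
python3 -c "
from h import *
st([.5485,-.2003,.190],10.5)"
```

```text
t: 4.95
tool_pos: [0.5457, -0.2002, 0.2011]
orientation: [-0.14, 1.575, 0.146]
force: [0.2, 0.6, 0.1]
opening: 0.0003
t 4.95 p [ 0.5457 -0.2002  0.2011] F [0.18 0.59 0.09] op 0.0003 jaw 10.43 q [-0.44  0.11  1.58 -0.    1.47 -0.62]
[[-0.009, -0.181, 0.983], [0.003, 0.983, 0.181], [-1.0, 0.005, -0.009]]
shift tool [ 0.0111 -0.0006  0.0029]
turn tool [-0.0013 -0.0086 -0.005 ]
```

```bash
python3 -m inch '[[[0.008,0,0.003,0,-0.009,-0.005,0],[0,0,0,0,0,0,0]]]' | grep -E 'pos|force';  for i in 1 2 3 4 5; do python3 -m inch '[[[0.002,0,0,0,0,0,0]]]' | grep -E 'pos|force'; done; python3 -c "
from h import *
st([.5485,-.2003,.190],10.5)"
```

```text
tool_pos: [0.5483, -0.1989, 0.1913]
force: [0.9, 0.0, -0.6]
tool_pos: [0.5484, -0.1984, 0.1892]
force: [0.4, -0.3, 0.0]
tool_pos: [0.5491, -0.1983, 0.1882]
force: [0.5, -0.7, 11.4]
tool_pos: [0.5503, -0.1985, 0.1883]
force: [0.7, -0.3, 11.4]
tool_pos: [0.5515, -0.1987, 0.1883]
force: [-0.7, -0.5, 7.6]
tool_pos: [0.5527, -0.1989, 0.1883]
force: [-1.0, 0.4, 8.6]
t 5.65 p [ 0.5527 -0.1989  0.1883] F [-0.98  0.35  8.59] op 0.0007 jaw 10.55 q [-0.43  0.11  1.6   0.    1.42 -0.62]
[[0.012, -0.183, 0.983], [-0.005, 0.983, 0.183], [-1.0, -0.007, 0.011]]
shift tool [-0.0018 -0.0006 -0.0044]
turn tool [0.0009 0.0111 0.0067]
```

```bash
python3 -m inch '[[[-0.004,-0.001,-0.004,0,0.011,0.007,0],[0,0,0,0,0,0,0]]]' | grep -E 'pos|force';  for i in 1 2 3; do python3 -m inch '[[[0.005,-0.0003,-0.001,0,0.002,0.001,0]]]' | grep -E 'pos|force'; done; python3 -c "
from h import *
st([.5485,-.2003,.190],10.5)"
```

```text
tool_pos: [0.5491, -0.2003, 0.1934]
force: [1.5, 0.8, -1.2]
tool_pos: [0.5485, -0.2008, 0.1889]
force: [0.2, -0.6, -0.2]
tool_pos: [0.5486, -0.2017, 0.1852]
force: [1.3, -0.3, 13.7]
tool_pos: [0.549, -0.2026, 0.1823]
force: [-3.2, 6.8, 21.5]
t 6.15 p [ 0.549  -0.2026  0.1823] F [-3.23  6.77 21.54] op 0.0005 jaw 10.62 q [-0.44  0.12  1.6  -0.    1.42 -0.63]
[[0.002, -0.184, 0.983], [-0.001, 0.983, 0.184], [-1.0, -0.001, 0.001]]
shift tool [-0.0077  0.0023 -0.    ]
turn tool [0.0021 0.0015 0.0014]
```

```bash
python3 -m inch '[[[0.005,0.001,-0.0005,0,0.001,0.001,0]]]' | grep -E 'pos|force'; python3 -m inch '[[[0.005,0.001,-0.001,0,0.002,0.001,0]]]' | grep -E 'pos|force'; python3 -m inch '[[[0.005,0.0,-0.001,0,0.002,0.001,0]]]' | grep -E 'pos|force'
```

```text
tool_pos: [0.5495, -0.2013, 0.1809]
force: [-12.6, 9.7, 41.4]
tool_pos: [0.5499, -0.2008, 0.181]
force: [-12.3, 4.3, 38.3]
tool_pos: [0.5503, -0.2012, 0.1812]
force: [-11.9, 6.7, 33.5]
```

The knob has bottomed out hard, with the TCP near 0.181. I release, back off and check.

```bash
python3 -m inch '[[[-0.01,0,0,0,0,0,0],[-0.02,0,0,0,0,0,0],[-0.03,0,0,0,0,0,0],[0,0.018,0,0,0,0,0],[0,0.018,0,0,0,0,0],[0,0,0,0,0,0,0]]]'; python3 - <<'E'
from h import *
from plant import optics
st([.5418,-.1639,.170],10.5)
c=optics.read_camera('scene');np.save('scene4.npy',c,allow_pickle=True)
g=lambda n:cv2.GaussianBlur(cv2.cvtColor(load(n)['frame'],cv2.COLOR_BGR2GRAY).astype(np.float32),(0,0),1)
a,d=g('scene1'),g('scene4')
for nm,(y0,y1,x0,x1) in {'right lid':(198,222,330,350),'body':(226,256,298,345)}.items():
    w=lambda i:np.ascontiguousarray(i[y0:y1,x0:x1]);print(nm,np.round(cv2.phaseCorrelate(w(a),w(d),cv2.createHanningWindow((x1-x0,y1-y0),cv2.CV_32F))[0],2),np.abs(w(a)-w(d)).mean())
ims=[cv2.resize(load(n)['frame'][180:260,290:370],(400,400),interpolation=cv2.INTER_CUBIC) for n in('scene1','scene4')]
cv2.imwrite('pics/f.png',cv2.convertScaleAbs(np.hstack(ims),alpha=1.3))
E
```

```text
t: 7.05
tool_pos: [0.5415, -0.1633, 0.2409]
orientation: [-0.147, 1.56, 0.145]
force: [-0.9, -0.5, -0.6]
opening: 0.0001
t 7.05 p [ 0.5415 -0.1633  0.2409] F [-0.9  -0.52 -0.63] op 0.0001 jaw 10.64 q [-0.38  0.03  1.59  0.    1.52 -0.57]
[[0.006, -0.185, 0.983], [-0.001, 0.983, 0.185], [-1.0, -0.002, 0.006]]
shift tool [ 0.0709 -0.0005 -0.0002]
turn tool [0.0025 0.006  0.0021]
right lid [0.64 1.02] 11.465192
body [0.06 0.03] 0.81035686
```

View pics/f.png

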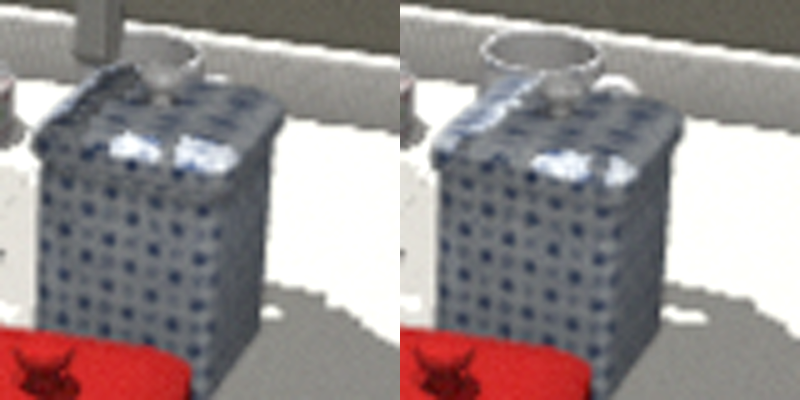

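The lid has visibly dropped: its skirt now covers the band on the body, and the body hasn't moved. I'll do one light edge press to confirm it no longer rocks.

```bash
python3 -m inch '[[[0.035,0,0,0,0,0,0],[0.03,0,0,0,0.004,0.002,0],[0.005,0,0,0,0,0,0],[0,0,0,0,0,0,0]]]' | grep -E 'pos|force';  for i in 1 2 3 4; do python3 -m inch '[[[0.002,0,0,0,0,0,0]]]' | grep -E 'pos|force'; done
```

```text
tool_pos: [0.5406, -0.1637, 0.1661]
force: [-1.2, 0.3, 0.5]
tool_pos: [0.5406, -0.1638, 0.1646]
force: [0.3, 0.5, 0.1]
tool_pos: [0.5411, -0.1641, 0.1635]
force: [-0.3, 0.1, -0.4]
tool_pos: [0.5417, -0.1645, 0.1625]
force: [0.5, -0.5, -0.1]
tool_pos: [0.5422, -0.1647, 0.1614]
force: [1.1, 0.1, 0.8]
```

```bash
for i in 1 2 3 4; do python3 -m inch '[[[0.002,0,0,0,0,0,0]]]' | grep -E 'pos|force'; done
```

```text
tool_pos: [0.5427, -0.165, 0.16]
force: [0.2, -0.2, 1.8]
tool_pos: [0.5432, -0.1649, 0.1596]
force: [-6.6, 6.2, 17.5]
tool_pos: [0.5436, -0.1647, 0.1597]
force: [-7.9, 4.4, 16.2]
tool_pos: [0.544, -0.1645, 0.1598]
force: [-7.0, 3.4, 12.4]
```

The edge is now rigid: the fingertips stop at z≈0.1427 m and the lid doesn't rock. I retract, compare everything with the start and hand in.

```bash
python3 -m inch '[[[-0.01,0,0,0,0,0,0],[-0.03,0,0,0,0,0,0],[-0.04,0,0,0,0,0,0],[-0.04,0,0,0,0,0,0],[0,0,0,0,0,0,0],[0,0,0,0,0,0,0]]]'; python3 - <<'E'
from h import *
from plant import optics,workorder
c=optics.read_camera('scene');np.save('scene5.npy',c,allow_pickle=True)
g=lambda n:cv2.GaussianBlur(cv2.cvtColor(load(n)['frame'],cv2.COLOR_BGR2GRAY).astype(np.float32),(0,0),1)
a,d=g('scene1'),g('scene5')
for nm,(y0,y1,x0,x1) in {'A':(168,216,162,210),'B':(182,238,232,282),'C body':(226,256,298,345),'spice':(203,243,170,195),'jam':(235,276,253,280),'tin':(190,212,277,295),'red':(250,328,268,330)}.items():
    w=lambda i:np.ascontiguousarray(i[y0:y1,x0:x1]);print(nm,np.round(cv2.phaseCorrelate(w(a),w(d),cv2.createHanningWindow((x1-x0,y1-y0),cv2.CV_32F))[0],2),np.abs(w(a)-w(d)).mean().round(2))
st();print(workorder.close_job())
E
```

```text
t: 8.9
tool_pos: [0.5429, -0.1641, 0.2864]
orientation: [-0.151, 1.557, 0.144]
force: [-0.4, 0.1, -0.2]
opening: 0.0007
A [-0.01 -0.02] 0.79
B [-0.13 -0.07] 3.81
C body [ 0.13 -0.02] 1.18
spice [0.43 0.01] 1.59
jam [0.46 0.72] 4.46
tin [-0.04 -0.04] 1.88
red [0.21 0.15] 1.98
t 8.95 p [ 0.5432 -0.1642  0.287 ] F [-0.63 -0.19  1.19] op 0.0006 jaw 10.77 q [-0.38  0.02  1.52  0.    1.6  -0.57]
[[0.01, -0.187, 0.982], [-0.004, 0.982, 0.187], [-1.0, -0.005, 0.009]]
the job is handed in; nothing more can be done
None
```

The loose lid was on the rightmost canister, at about (0.549, -0.200) m; I pressed it home and handed the job in at about 9 s of the 48 s allowed. I probed only this canister, because the first pictures already showed its knob about 8 mm too high.

- **Finding it:** With up to about 12 N near its left edge, the lid gave way by about 4 mm. Its far edge rose 1.2 px in the camera and came back exactly on release, while the canister body stayed put.
- **Pressing it:** I pressed the knob down about 7 mm until it stopped hard. At that stop the upward force peaked at 41 N, more than the 15 to 18 N needed. It was applied with the fingertips, not the gripper body.
- **Checks after pressing:**
  - The skirt had visibly dropped, and a second edge press (up to 17.5 N) met a rigid lid, with the fingertips stopping at z = 0.143 m.
  - The canister body hadn't moved in the pictures.
  - The robot was clear of everything at hand-in.
- **Less certain:**
  - In the last before/after comparison, the jam jar and spice jar regions shifted by about half a pixel (0.5–0.9 px). I put this down to arm shadows and noise, since the arm never went near them.
  - The mug was not included in that comparison, and no verdict was reported.

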